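Load the stirring carousel and index it one click

TASK

Put the loose stirrer canister into the empty pocket at the front pointer of the stirring carousel, so that its feet drop fully home over the drive tongue in the pocket's floor, without forcing it down. Let go of it, then turn the wheel (its hub has a handle) one click anticlockwise (seen from above) and leave it resting in that click, with the next empty pocket at the pointer. Keep the canister upright and leave the other things on the table where they stand.

Things in the scene. Friction and masses are not known exactly. Their poses are not given: they have to be found in the camera images.
- canister: the loose stirrer canister, standing on the table: aluminium cylinder 56 mm in diameter, black knurled lid 59 mm in diameter with a straight black grip bar across it; 129 mm tall over all, about 0.35 kg; like those already in the wheel. Origin: centre of its underside at the feet's soles; z up, x along the grip bar. Body from z = 12 to 90 mm, lid to 102 mm, bar from there to 129 mm
- canister_grip (a point): middle of the canister's grip bar (52 mm long along its x, 16 mm thick, 28 mm high); 117 mm above the feet's soles and 15 mm above the lid's top
- canister_foot (a point): sole of one of the canister's four round steel feet, each 14 mm in diameter and 12 mm high. They stand on a 39 mm circle, at 45 degrees to the grip bar, so that two crossing lanes run between them under the canister, each 13.6 mm wide, one along the bar and one across it
- carousel: the fixed base of the stirring carousel: a round grey plate 272 mm in diameter, 16 mm high, carrying the scalloped wheel with six black cups. Front left on it is the bracket of the detent's spring roller (reaches 178 mm from the centre, 48 mm high). Origin: on the wheel's axis at table level; z up, the front pointer lies towards -x of this frame
- pointer (a point): tip of the small steel pointer at the front rim of the carousel's base, 148 mm from the axis, 16 mm above the table; fixed
- wheel (a joint): angle of the six-pocket wheel on its base, rad, anticlockwise from above positive; near 0 at the start. Clicks lie every 1.047 rad (60 degrees): the spring roller draws the wheel into a click from anywhere within about 0.4 rad of it, and gives way at about 0.5 N m
- pocket (a point): centre of the floor of the empty pocket that stands at the pointer at the start; turns with the wheel, 85 mm from its axis, 40 mm above the table. Across the floor stands a steel drive tongue 44 mm long, 10.5 mm wide, 10 mm high, on a geared spindle that does not turn by hand and was left at any angle (not measured)
- pocket_mouth (a point): centre of that pocket's mouth, 36 mm above its floor: a black round cup, inner diameter 61 mm, mouth slightly flared. At a wrong yaw the canister's feet ride on the tongue, 10 mm too high; within about 0.12 rad of a right yaw (one every 90 degrees of canister yaw) a lane takes the tongue and the canister goes down to the floor. Next pocket clockwise (seen from above) is empty too
- hub_grip (a point): middle of the handle on the wheel's hub, on its axis, 158 mm above the table: a black bar 72 mm long, 16 mm thick, 30 mm high (z 141 to 171 mm), turning with the wheel; at wheel angle 0 it lies along the base's x. The canisters in the other four pockets, 85 mm from the axis, have lids 142 mm and bars 169 mm above the table
- spray_can: small spray can with a dark cap, 43 mm in diameter, 121 mm tall, upright; origin under its centre. To be left alone
- thinner_bottle: square white bottle with a cap, 39 x 38 x 68 mm, upright; origin under its centre. To be left alone
- mask_tape: roll of masking tape lying flat, 68 mm in diameter, 18 mm high; origin under its centre. To be left alone
- paint_pot: small round paint pot with a dark cap, 33 mm in diameter, 34 mm tall, one of two beside each other at the back left; origin under its centre. To be left alone

How it is judged:
By the outcome, as a careful person would: the job done as asked, in the order asked, and still so for the second after the job is handed in, with the robot touching nothing.
It also fails if it takes over 69 s, if anything falls off the work surface, if the arm or the gripper's body presses on something with over 40 N, if the wrist force passes 120 N, or if a joint passes its speed limit or range.

ROBOT

A 7-joint arm with a two-finger parallel gripper is mounted at the origin on the work surface; the furniture and walls round the work are solid. World frame = base frame: x ahead of the robot, y to its left, z up, the work surface at z = 0. Lengths are in m, angles in rad, forces in N, time in s.
With the tool pointing down it reaches from about 0.35 to 0.9 m from the base axis. Payload 19.9 kg.
Tool frame: the origin (TCP) lies midway between the tips of the shut fingers; the grasp point (between the pads) lies 19 mm behind it; z points along the fingers, y is the direction in which the jaws open and shut (so a half turn about z gives the same grasp; the last joint's range is limited). The gripper opens to 94 mm and grips with 3 to 60 N. Pads are 16 mm wide; open, the fingers measure 119 mm over their backs; the gripper's body (75 mm by 177 mm) begins 78 mm behind the grasp point.
Start: joints at [1.282, 0.417, -0.01, 1.614, 0.005, 1.111, -0.053], TCP at [0.153, -0.606, 0.205] pointing down, gripper open.
Joint ranges: [-2.81, 2.81], [-0.39, 2.02], [-1.27, 1.25], [0.06, 2.57], [-1.19, 4.33], [0.19, 2], [-2.82, 2.82]. Speed limits (rad/s): [1.89, 1.89, 2.39, 2.39, 3.01, 3.01, 3.01].

INTERFACE

Orientations are given as a unit quaternion [w, x, y, z].
In Python, from plant import ctrl gives the robot as it stands. Calls block until the motion is done:
- ctrl.move_ptp(position, orientation): joint-space move of the TCP to a pose.
- ctrl.move_l(position, rotation=None, rate=0.15, max_force=None): straight line of the TCP; rotation=None keeps the orientation; rate is the mean speed in m/s. With max_force (N) it stops when the force on the tool has changed by that much, and returns True; else False.
- ctrl.move_joints(angles): joint-space move.
- ctrl.open_gripper() and ctrl.grab(f_grip=None): open the fingers fully, or close them until they stop; f_grip is the grip in N (None keeps the last).
- ctrl.pause(seconds).
- ctrl.solve_ik(position, orientation): joint angles nearest the present ones, or None.
- ctrl.sense(): the state.
- ctrl.grab_frame(name): name is "side" or "top"; returns the picture (420x560x3 uint8, blue, green, red); there is no depth.
- ctrl.camera_params(name): a dict with "fx", "fy", "cx", "cy" (pixels), "extrinsics" (4x4, takes a point from camera to world coordinates). Camera axes: x right, y down, z forward; pixel columns grow to the right and rows downward; lengths in m; the calibration is good to about 2 mm. A picture is of the moment at which its call begins. camera_params takes no time and is no camera call.
A pose or a line that the arm cannot do raises ctrl.IKError and nothing moves.
- ctrl.sign_off(): hands the job in, once; it reports no verdict.
Trained networks look in the newest picture that a camera, given by its name, has taken for a name from the list of things; names that differ only in an ending like _2 or _b are one class to them, and where a whole thing is asked for, a point or a joint stands for the part that bears it (a point fixed in the world has none). Each returns a list of dicts, best first, with "p" (0 to 1); they miss things now and then, are a little off and sometimes report something else, mostly with a low value. They report only what shows in the picture. A call takes as long as a camera call.
- ctrl.spot_in(name, camera): "position" ([column, row] in pixels, amid what is visible of it).
- ctrl.trace(name, camera): "mask" (420x560 bool, what is visible of it) and "position" ([column, row] in pixels, amid what is visible of it).
The state is a dict: "time": time; "q": joint angles; "joint_vel": joint speeds; "joint_efforts": joint torques, N m; "ee_pos": TCP position; "ee_rot": TCP orientation; "wrist_force": force on the tool from outside, world axes, zero at the start; "moment": the same for the moment, N m; "opening": opening from 0.0 (shut) to 1.0 (fully open).
Only numpy, scipy, OpenCV 4.12 (cv2) and the standard library are available. Lean on these libraries where they do the work, as an engineer would, in place of code of your own. Each camera call takes 0.05 s, during which the arm holds its last target. There are 200 camera calls.

## Working session

There is one attempt and no reset: what is moved stays moved. The work goes in short steps, each a Python script; the robot and the scene stay as the last script left them, time stands still between calls to the robot, and variables do not carry over. Pictures are saved under pics/ and viewed, about 8 in all and at most 12, crops included, and the job is handed in when it is done.

```bash
ls; mkdir -p pics; python3 - <<'E'
from plant import ctrl
import cv2, numpy as np
for n in("side","top"):
    im=ctrl.grab_frame(n); cv2.imwrite(f"pics/{n}0.png",im)
    p=ctrl.camera_params(n); print(n,p["fx"],p["fy"],p["cx"],p["cy"]); print(np.round(p["extrinsics"],4))
    for k in("canister","canister_grip","carousel","pointer","pocket","pocket_mouth","hub_grip","spray_can","thinner_bottle","mask_tape","paint_pot"):
        print(k,[(np.round(d["position"],1).tolist(),round(d["p"],2)) for d in ctrl.spot_in(k,n)][:6])
print(ctrl.sense())
E
```

```text
pics
side 523.5602244333661 523.5602244333661 271.3021974845495 204.61372176219265
[[-0.9627 -0.0952  0.2534  0.2617]
 [-0.2706  0.356  -0.8944  1.1575]
 [-0.005  -0.9296 -0.3685  0.525 ]
 [ 0.      0.      0.      1.    ]]
canister [([304.1, 247.5], 0.81)]
canister_grip [([299.4, 245.3], 0.81)]
carousel [([298.8, 188.0], 0.58)]
pointer [([302.0, 187.4], 0.75)]
pocket [([299.3, 180.2], 0.59)]
pocket_mouth [([298.7, 179.6], 0.89), ([213.2, 246.6], 0.2)]
hub_grip [([297.5, 181.4], 0.66)]
spray_can [([281.1, 277.3], 0.97), ([297.2, 182.1], 0.17)]
thinner_bottle [([227.8, 269.6], 0.61)]
mask_tape [([214.4, 245.4], 0.56)]
paint_pot [([162.7, 280.6], 0.83)]
top 448.90685202041215 448.90685202041215 281.7420412653833 208.05367887431456
[[-0.0292 -0.986   0.1643  0.368 ]
 [-0.9995  0.0305  0.0049  0.1274]
 [-0.0098 -0.1641 -0.9864  1.3085]
 [ 0.      0.      0.      1.    ]]
canister [([233.2, 250.7], 0.82), ([198.2, 250.0], 0.5)]
canister_grip [([240.5, 251.5], 0.69)]
carousel [([370.4, 220.8], 0.66)]
pointer [([368.2, 221.2], 0.9)]
pocket [([372.3, 217.5], 0.59)]
pocket_mouth [([375.2, 214
[... 257 characters left out ...]
.69)]
{'time': 1.2, 'q': array([ 1.28250287,  0.41739725, -0.01028438,  1.61359627,  0.00471545,
        1.11067939, -0.05299027]), 'joint_vel': array([ 0.00170625,  0.00082426,  0.00162812, -0.00051194, -0.00138545,
       -0.0005825 , -0.0012247 ]), 'joint_efforts': array([ 6.17964597e-04, -8.51017141e+01,  6.38541989e-01, -4.26286519e+01,
       -4.89379058e-02,  1.35458374e-02,  5.05240530e-05]), 'ee_pos': array([ 0.15267078, -0.60605472,  0.20542845]), 'ee_rot': array([-2.28397099e-05,  9.92395947e-01,  1.23086481e-01, -3.24513758e-05]), 'wrist_force': array([ 0.00508767,  0.12490583, -0.03886959]), 'moment': array([ 0.00723035,  0.05987177, -0.00131841]), 'opening': 0.9976146764635005}
```

```bash
python3 - <<'E'
import cv2
t=cv2.imread("pics/top0.png"); cv2.imwrite("pics/top0c.png",cv2.resize(t[120:330,170:450],None,fx=2.85,fy=2.85,interpolation=2))
s=cv2.imread("pics/side0.png"); cv2.imwrite("pics/side0c.png",cv2.resize(s[120:330,140:420],None,fx=2.85,fy=2.85,interpolation=2))
E
```

```text
(no output)
```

View pics/top0c.png

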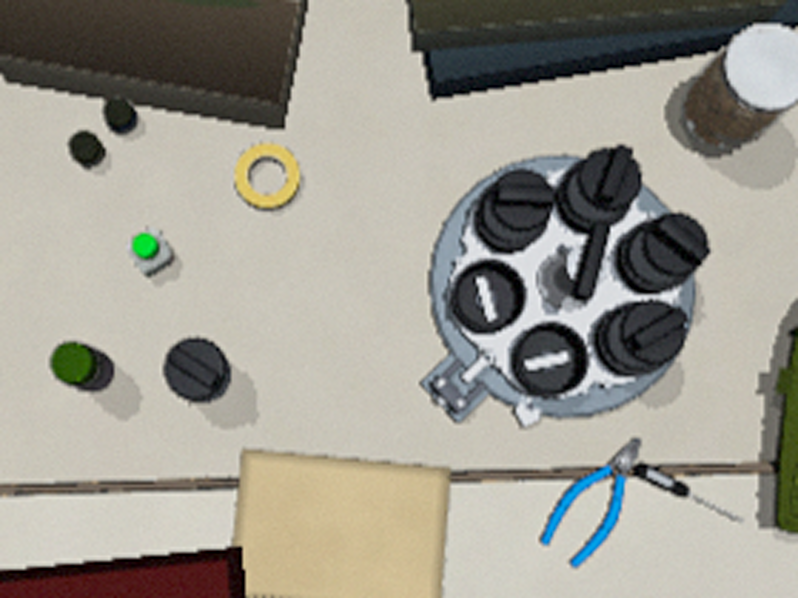

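View pics/side0c.png

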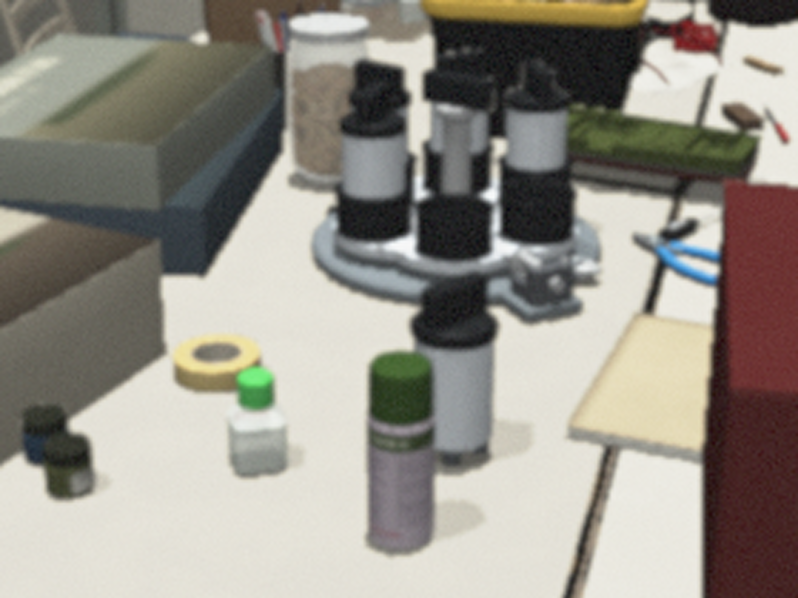

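Top crop (×2.85, offset 170,120): canister lid ~(197,370) with its bar running down-right. The front pocket is at ~(548,358) with its tongue nearly horizontal, the second empty pocket at (486,297), and the pointer at (528,412). The side view confirms that the canister stands behind the spray can. I'll fit this with a projected model.

```bash
cat > h.py <<'E'
import cv2, numpy as np
from plant import ctrl
from scipy.spatial.transform import Rotation as R
def cam(n):
    p=ctrl.camera_params(n); K=np.array([[p["fx"],0,p["cx"]],[0,p["fy"],p["cy"]],[0,0,1]]); return K,np.array(p["extrinsics"])
def proj(n,P):
    K,E=cam(n); c=(np.atleast_2d(P)-E[:3,3])@E[:3,:3]; u=c@K.T; return u[:,:2]/u[:,2:]
def back(n,uv,z):
    K,E=cam(n); uv=np.atleast_2d(uv); d=np.c_[uv,np.ones(len(uv))]@np.linalg.inv(K).T@E[:3,:3].T
    return E[:3,3]+d*((z-E[2,3])/d[:,2])[:,None]
def circ(c,r,z): a=np.linspace(0,2*np.pi,60); return np.c_[c[0]+r*np.cos(a),c[1]+r*np.sin(a),0*a+z]
def rect(c,yaw,l,w,z):
    q=np.array([[l,w],[-l,w],[-l,-w],[l,-w],[l,w]])/2; k,s=np.cos(yaw),np.sin(yaw)
    return np.c_[q@np.array([[k,s],[-s,k]])+c[:2],np.full(5,z)]
def down(yaw): # tool z down, tool x at world yaw
    return (R.from_euler('z',yaw)*R.from_quat([1,0,0,0])).as_quat()[[3,0,1,2]]
E
cat > m.py <<'E'
from h import *
from scipy.optimize import least_squares
im=cv2.imread("pics/top0.png"); g=im.mean(2)
# tongues: bright pixels inside front/left cups (above-threshold blob)
def blob(cr,r=9):
    c=np.array([170,120])+np.array(cr)/2.85
    yy,xx=np.mgrid[:420,:560]; m=((xx-c[0])**2+(yy-c[1])**2<r*r); w=np.clip(g-110,0,None)*m
    uv=np.c_[xx.ravel(),yy.ravel()]; P=back("top",uv[w.ravel()>0],.050)[:,:2]; ww=w.ravel()[w.ravel()>0]
    mu=np.average(P,axis=0,weights=ww); C=np.cov(P.T,aweights=ww); l,V=np.linalg.eigh(C); return mu,np.arctan2(V[1,1],V[0,1]),np.sqrt(12*l)
f,fa,fs=blob((546,359)); s,sa,ss=blob((486,297)); print("front",f,fa,fs,"second",s,sa,ss)
pt=back("top",[170+528/2.85,120+412/2.85],.016)[0][:2]
# axis from pocket floors: model th=base yaw
def res(p):
    c=p[:2]; u=lambda a,r:c+r*np.array([np.cos(a),np.sin(a)])
    return np.r_[u(p[2]+np.pi,.085)-f,u(p[2]+np.pi-np.pi/3,.085)-s]
sol=least_squares(res,[f[0]+.08,f[1],0]); print("axis",sol.x,"res",sol.fun); c=sol.x
print("pointer",pt,"az",np.arctan2(*(c[:2]-pt)[::-1]),"r",np.hypot(*(c[:2]-pt)))
can=back("top",[170+197/2.85,120+369/2.85],.102)[0][:2]
b=back("top",170*np.array([[1,0],[1,0]])+120*np.array([[0,1],[0,1]])+np.array([[172,352],[222,388]])/2.85,.129); by=np.arctan2(*(b[1]-b[0])[1::-1])
print("can",can,"bar",by)
np.save("est.npy",np.r_[c,f,fa,can,by])
S=5
def ov(x0,y0,w,h,L):
    o=cv2.resize(im[y0:y0+h,x0:x0+w],None,fx=S,fy=S,interpolation=2)
    for P,col in L: cv2.polylines(o,[np.int32((proj("top",P)+.5-[x0,y0])*S)],False,col,1,cv2.LINE_AA)
    return o
pk=[c[:2]+.085*np.array([np.cos(c[2]+a),np.sin(c[2]+a)]) for a in(np.pi,np.pi*2/3)]
A=ov(318,165,100,110,[(circ(c,.136,.016),(0,0,255)),(circ(pk[0],.0305,.076),(0,255,0)),(circ(pk[1],.0305,.076),(0,255,0)),(rect(f,fa,.044,.0105,.05),(255,0,255)),(rect(s,sa,.044,.0105,.05),(255,0,255)),(rect(c,c[2],.072,.016,.171),(0,255,255))])
B=ov(218,230,50,50,[(circ(can,.0295,.102),(0,255,0)),(rect(can,by,.052,.016,.129),(0,255,255))])
o=np.zeros((550,760,3),np.uint8);o[:,:500]=A;o[:250,505:755]=B; B2=ov(218,230,50,50,[]);o[255:505,505:755]=B2
cv2.imwrite("pics/ov.png",o)
E
python3 m.py
```

```text
front [ 0.46254115 -0.08608668] 1.7587632300658416 [0.01014746 0.0422072 ] second [ 0.52612496 -0.02970619] -2.9199437649689504 [0.00948026 0.04331324]
axis [ 0.54317128 -0.11297436 -0.32177291] res [-7.34521870e-06 -6.51310623e-06  7.34521879e-06  6.51310613e-06]
pointer [ 0.41330921 -0.07119447] az -0.31126702504506665 r 0.13641743811991053
can [0.45971088 0.25108661] bar -2.217997660297508
```

View pics/ov.png

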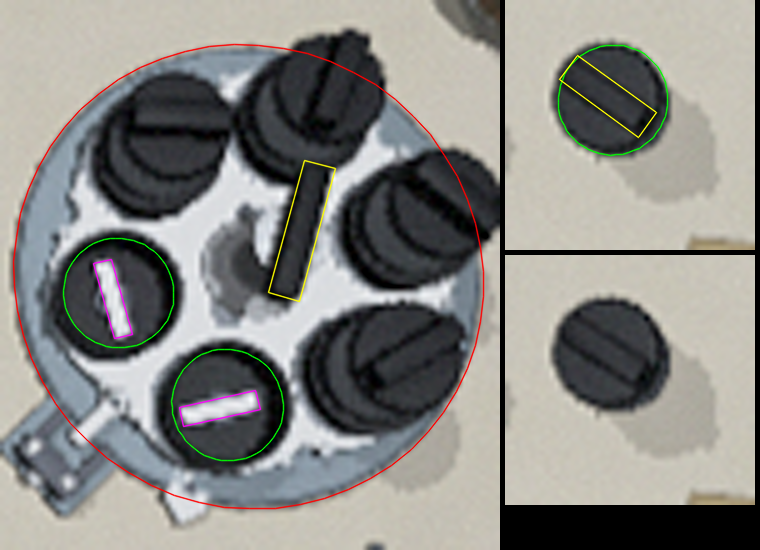

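Everything fits the overlay well. I'll hold the bar along the tongue at yaw 1.759, because across the tongue a finger would open into the right-hand neighbour. Next step: grasp the canister.

```bash
cat > g.py <<'E'
from h import *
e=np.load("est.npy"); c,th,f,fa,can,by=e[:2],e[2],e[3:5],e[5],e[6:8],e[8]
by+=np.pi
for n,p,y in(("can",can,by),("pocket",f,fa),("hub0",c,th),("hub1",c,th+1.05),("hub0b",c,th+np.pi),("hub1b",c,th+np.pi+1.05)):
    q=ctrl.solve_ik([*p,.25],down(y)); print(n,round(y,2),None if q is None else np.round(q,2))
ctrl.move_ptp([*can,.20],down(by))
hit=ctrl.move_l([*can,.105],rate=.1,max_force=8)
print("hit",hit,ctrl.sense()["ee_pos"])
ctrl.grab(30); s=ctrl.sense(); print(s["opening"],s["time"],s["wrist_force"])
ctrl.move_l([*can,.24],rate=.15); s=ctrl.sense(); print(s["opening"],s["ee_pos"],s["wrist_force"],s["time"])
im=ctrl.grab_frame("side"); cv2.imwrite("pics/s1.png",im)
E
python3 g.py
```

```text
can 0.92 [ 0.4   0.42 -1.21  1.78  0.42  1.23 -1.58]
pocket 1.76 [ 0.74  0.13 -0.67  1.91  0.09  1.13  0.22]
hub0 -0.32 [ 0.48  0.27 -0.4   1.73  0.11  1.16 -1.84]
hub1 0.73 [ 0.59  0.29 -0.54  1.72  0.16  1.17 -0.83]
hub0b 2.82 [ 0.75  0.33 -0.74  1.72  0.24  1.18  1.19]
hub1b 3.87 [ 0.98  0.44 -1.08  1.71  0.41  1.24  2.1 ]
hit False [0.45999024 0.2512962  0.10552505]
0.1703543042448821 6.6583 [ 0.55158504  0.8510924  -1.60775322]
0.17030045516784495 [0.45936239 0.2507789  0.239166  ] [ 0.41253489 -0.34146533 -3.05815728] 7.7083
```

The bar is gripped (16 mm opening, 3 N load). Next I move above the pocket and take a side picture with the expected canister overlaid.

```bash
cat > a.py <<'E'
from h import *
e=np.load("est.npy"); f,fa=e[3:5],e[5]
# via point in front of the wheel, then over the pocket (soles at TCP-0.105)
ctrl.move_l([.42,.08,.24],down(1.4),rate=.25)
ctrl.move_l([*f,.24],down(fa),rate=.2)
ctrl.move_l([*f,.200],rate=.12)
s=ctrl.sense(); print(s["ee_pos"],s["time"],s["wrist_force"],s["opening"])
L=[]
b=s["ee_pos"]; z=b[2]-.105
for n,(x0,y0,w,h) in(("side",(220,90,150,110)),("top",(300,140,150,110))):
    im=ctrl.grab_frame(n); cv2.imwrite(f"pics/{n}2.png",im); S=5
    o=cv2.resize(im[y0:y0+h,x0:x0+w],None,fx=S,fy=S,interpolation=2)
    for P,col in((circ(b,.028,z+.012),(0,255,0)),(circ(b,.028,z+.09),(0,255,0)),(circ(f,.0305,.076),(0,0,255)),(rect(b,fa,.052,.016,z+.129),(0,255,255))):
        cv2.polylines(o,[np.int32((proj(n,P)+.5-[x0,y0])*S)],False,col,1,cv2.LINE_AA)
    cv2.imwrite(f"pics/{n}2o.png",o)
E
python3 a.py
```

```text
[ 0.46268277 -0.08554177  0.20038293] 10.275 [-0.29345175 -0.10827796 -2.71073328] 0.17042996311120606
```

View pics/side2o.png

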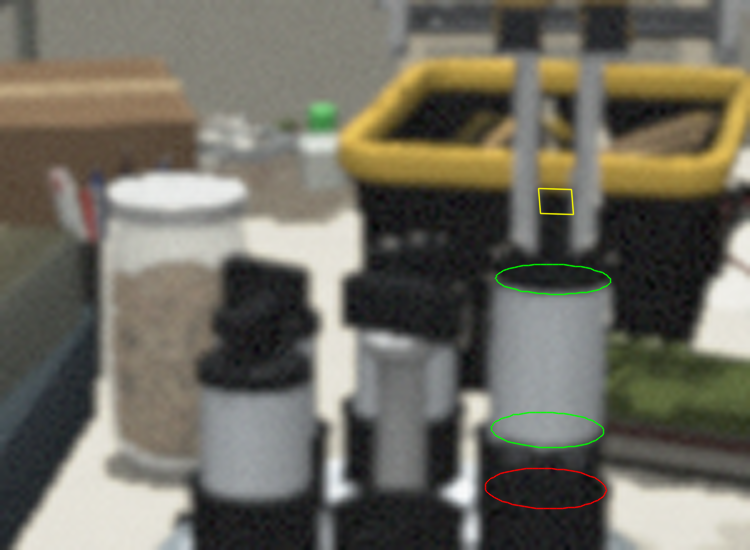

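The side view shows the body (columns ~490–608) within ~1 mm of the overlay and centred over the cup (~483–607). I'll lower it with a light force guard.

```bash
cat > d.py <<'E'
from h import *
e=np.load("est.npy"); f=e[3:5]
hit=ctrl.move_l([*f,.1455],rate=.05,max_force=5)
s=ctrl.sense(); print(hit,s["ee_pos"],s["time"],s["wrist_force"],s["moment"],s["opening"])
im=ctrl.grab_frame("side"); cv2.imwrite("pics/s3.png",im)
E
python3 d.py
```

```text
True [ 0.46206535 -0.08670421  0.16221438] 11.1167 [ 1.35747748 -2.64322024 -2.98095703] [-0.93793155 -0.56393246 -0.03516167] 0.1686690524239212
```

Contact is lateral: the wall pushes towards -y/+x, with the soles at 57 mm. I'll comply with that push and carry on down.

```bash
cat > d2.py <<'E'
from h import *
p=ctrl.sense()["ee_pos"][:2].copy(); z=ctrl.sense()["ee_pos"][2]
f0=np.array([-.29,-.11,-2.71]); e=np.load("est.npy"); t=e[3:5].copy()
for i in range(14):
    F=ctrl.sense()["wrist_force"]-f0
    d=F[:2]*.0004; n=np.hypot(*d); d*=min(1,.0015/max(n,1e-9)); t+=d
    z=ctrl.sense()["ee_pos"][2]
    ctrl.move_l([*t,z],rate=.02)               # shift sideways with the push
    hit=ctrl.move_l([*t,.1445],rate=.03,max_force=5)
    s=ctrl.sense(); print(hit,np.round(t-e[3:5],4),np.round(s["ee_pos"],4),np.round(s["wrist_force"]-f0,1),np.round(s["moment"],2),round(s["time"],1))
    if s["ee_pos"][2]<.1465 or (s["wrist_force"]-f0)[2]>4: break
E
python3 d2.py
```

```text
True [ 0.0003 -0.001 ] [ 0.4626 -0.0879  0.1455] [ 2.  -2.3 -2. ] [-0.98 -0.69 -0.07] 12.0
```

It went down to soles ≈ 40.5 mm, the floor being at 40. So the tongue is taken, and forces stayed low. Release, retreat upward and check.

```bash
cat > r.py <<'E'
from h import *
e=np.load("est.npy"); c,th,f,fa=e[:2],e[2],e[3:5],e[5]
ctrl.open_gripper(); s=ctrl.sense(); print(s["opening"],s["wrist_force"])
p=s["ee_pos"]; ctrl.move_l([p[0],p[1],.215],rate=.12)
ctrl.move_l([.36,-.05,.30],rate=.25)
s=ctrl.sense(); print(s["time"],s["ee_pos"],s["wrist_force"])
o=[]
for n,(x0,y0,w,h) in(("side",(230,120,120,110)),("top",(318,165,100,110))):
    im=ctrl.grab_frame(n); cv2.imwrite(f"pics/{n}4.png",im); S=4
    k=cv2.resize(im[y0:y0+h,x0:x0+w],None,fx=S,fy=S,interpolation=2)
    for P,col in((circ(f,.0295,.142),(0,255,0)),(rect(f,fa,.052,.016,.169),(0,255,255)),(rect(c,th,.072,.016,.171),(0,0,255))):
        cv2.polylines(k,[np.int32((proj(n,P)+.5-[x0,y0])*S)],False,col,1,cv2.LINE_AA)
    o.append(k)
cv2.imwrite("pics/c4.png",cv2.resize(np.hstack(o),None,fx=.9,fy=.9,interpolation=3))
E
python3 r.py
```

```text
1.0020196100937906 [ 0.737141   -0.20400788 -0.86900328]
14.6583 [ 0.36023325 -0.05031673  0.29931934] [-0.28336869  0.12408345  0.36822283]
```

View pics/c4.png

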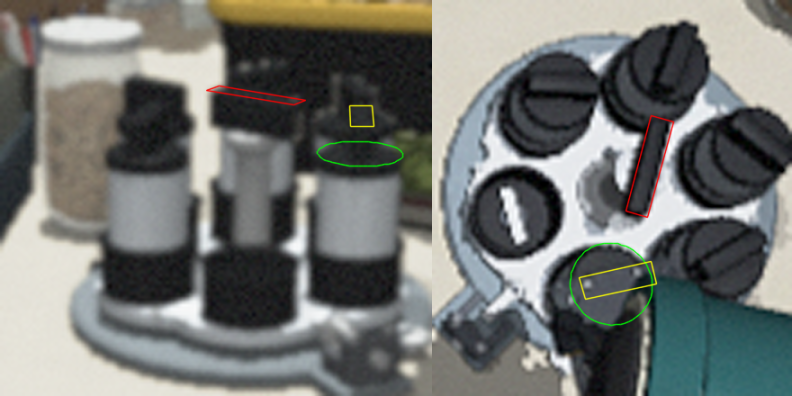

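Seated at the lid-ring height of its neighbour, with the wheel still on the overlay. Next I grip the hub handle and turn +60°.

```bash
cat > w.py <<'E'
from h import *
e=np.load("est.npy"); c,th=e[:2],e[2]
ctrl.move_ptp([*c,.27],down(th))
hit=ctrl.move_l([*c,.147],rate=.1,max_force=8); s=ctrl.sense(); print(hit,s["ee_pos"],s["wrist_force"],s["time"])
if hit: raise SystemExit
ctrl.grab(60); s=ctrl.sense(); print(s["opening"],s["wrist_force"],s["time"])
for a in np.linspace(0,1.047,8)[1:]:
    ctrl.move_l([*c,.147],down(th+a),rate=.05); s=ctrl.sense()
    print(round(a,2),np.round(s["ee_pos"],4),np.round(s["wrist_force"],1),np.round(s["moment"],2),round(s["opening"],3),round(s["time"],2))
im=ctrl.grab_frame("side"); cv2.imwrite("pics/s5.png",im)
E
python3 w.py
```

```text
False [ 0.54349088 -0.11299619  0.14753909] [ 0.52885253 -0.12434239 -0.46996565] 18.2917
0.1653289155318796 [ -5.17772666 -11.24333442   3.94639854] 19.475
0.15 [ 0.5424 -0.1154  0.147 ] [ -6.5 -11.9   3.2] [-2.67  1.47 -0.74] 0.166 19.77
0.3 [ 0.5424 -0.1157  0.1469] [ -6.4 -12.5   3.5] [-2.96  1.49 -0.91] 0.164 20.07
0.45 [ 0.5424 -0.116   0.1469] [ -6.7 -15.    4. ] [-3.49  1.39 -0.84] 0.163 20.38
0.6 [ 0.5425 -0.1163  0.1469] [ -5.1 -17.2   6.5] [-3.94  1.23 -0.12] 0.164 20.68
0.75 [ 0.5426 -0.1166  0.1469] [ -4.9 -17.6   2.5] [-3.98  1.17  0.02] 0.164 20.98
0.9 [ 0.5427 -0.1168  0.147 ] [ -3.6 -20.1   3.7] [-4.54  0.72  0.04] 0.167 21.27
1.05 [ 0.5429 -0.117   0.1469] [ -3.  -21.5   5.2] [-4.68  0.35  0.07] 0.167 21.57
```

The z moment peaked mid-turn and fell to ~0 at the end, which means the detent was crossed. I'll relieve the side load, release, retreat and look.

```bash
cat > z.py <<'E'
from h import *
e=np.load("est.npy"); c,th,f,fa=e[:2],e[2],e[3:5],e[5]
p=c+[-.0005,-.004]; ctrl.move_l([*p,.147],rate=.02); print(ctrl.sense()["wrist_force"])
ctrl.open_gripper(); ctrl.move_l([*p,.29],rate=.12)
ctrl.move_ptp([.30,-.35,.35],down(th+1.047)); ctrl.pause(.3)
s=ctrl.sense(); print(s["time"],s["ee_pos"],s["wrist_force"])
o=[]; v=f-c; r=R.from_euler('z',np.pi/3).as_matrix()[:2,:2]; f1=c+r@v
for n,(x0,y0,w,h) in(("side",(230,110,120,110)),("top",(318,155,110,110))):
    im=ctrl.grab_frame(n); cv2.imwrite(f"pics/{n}6.png",im); S=3.4
    k=cv2.resize(im[y0:y0+h,x0:x0+w],None,fx=S,fy=S,interpolation=2)
    for P,col in((circ(f1,.0295,.142),(0,255,0)),(rect(f1,fa+np.pi/3,.052,.016,.169),(0,255,255)),(rect(c,th+np.pi/3,.072,.016,.171),(0,0,255)),(circ(f,.0305,.076),(0,255,0))):
        cv2.polylines(k,[np.int32((proj(n,P)+.5-[x0,y0])*S)],False,col,1,cv2.LINE_AA)
    o.append(k)
cv2.imwrite("pics/c6.png",np.hstack(o)); cv2.imwrite("pics/t6.png",im)
E
python3 z.py
```

```text
[ 3.84139135 -2.32427731 -3.03737551]
26.3 [ 0.30036685 -0.34972984  0.34996002] [ 0.02929882  0.66188048 -0.38869959]
```

View pics/c6.png

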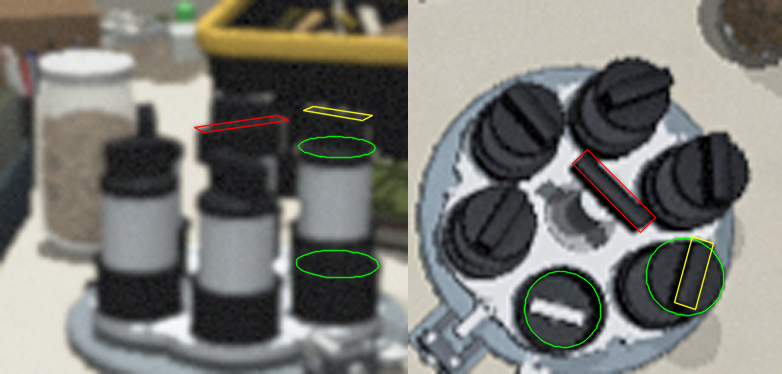

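The front empty pocket, the handle and the loaded canister all sit on their +60° overlays (canister lid at top-panel ~(685,277), pocket at (562,308)). The arm is clear, so I'm handing in.

```bash
python3 -c "
from plant import ctrl
for k in('spray_can','thinner_bottle','mask_tape','paint_pot'): print(k,[d['position'] for d in ctrl.spot_in(k,'top')][:2])
print(ctrl.sense()['time']); print(ctrl.sign_off())"
```

```text
spray_can []
thinner_bottle [[222.4, 208.8]]
mask_tape [[262.3, 184.5]]
paint_pot []
26.6
the job is handed in; nothing more can be done
None
```

The job is done and handed in at about 26.6 s, well under the 69 s limit. The canister is in the pocket and released, and the wheel has been turned one click anticlockwise, with the next empty pocket at the pointer.

- **Seating:** I gripped the canister by its bar and lined the bar up with the drive tongue. The first descent stopped on a light sideways contact at the cup wall, soles at 57 mm. After shifting about 1 mm it went down to about 40.5 mm (floor at 40 mm), with force changes of about 5 N or less. So the feet are over the tongue, not riding 10 mm high.
- **Wheel:** I turned it by the hub handle. The turning moment rose and then fell to near zero, as expected when crossing a click. Side load reached about 21 N because my axis estimate was a few millimetres off, and I relieved it before letting go.
- **Final pictures:** The handle, the empty pocket and the loaded canister all match the model turned by 60°, with the arm clear.
- **Less certain:** In the last check the networks missed the spray can and the paint pots. The thinner bottle was found within 2 px of where it started. The tape was reported about 8 px from its first detection, but that matches where it stood in the first picture. I felt no contact with any of them.

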